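# Slide the reference tile home under the holder's spring clip

### The arm

A 6-joint arm with a two-finger parallel gripper is mounted at the origin on a cart in front of the work surface, level with it; the furniture and walls round the work are solid. World frame = base frame: x ahead of the robot, y to its left, z up, the work surface at z = 0. Lengths are in m, angles in rad, forces in N, time in s.
With the tool pointing down it reaches from about 0.375 to 0.9 m from the base axis. Payload 3.1 kg.
Tool frame: the origin (TCP) lies at the centre of the arm's flange, where the gripper is bolted on; the fingertips stand 173 mm ahead of it and the grasp point (between the pads) lies 155 mm ahead of it; z points along the fingers, x is the direction in which the jaws open and shut, and the axes are right-handed (so a half turn about z gives the same grasp; the last joint's range is limited). The gripper opens to 85 mm and grips with 20 to 120 N. Pads are 22 mm wide; open, the fingers measure 114 mm over their backs; the gripper's body (76 mm by 85 mm) begins 54 mm behind the grasp point. The pads swing forward as they close: fully open they stand 13 mm farther back than shut.
Start: joints at [1.147, 0.527, 1.433, -0, 1.181, -0.178], TCP at [0.152, 0.606, 0.405] pointing down, gripper open.
Joint ranges: [-3.08, 3.08], [-0.75, 2.2], [0.22, 2.44], [-1.43, 4.57], [0, 2.65], [-2.85, 2.85]. Speed limits (rad/s): [2.79, 2.79, 3.14, 3.14, 3.14, 3.14].

### API

Orientations are given as a unit quaternion [x, y, z, w].
In Python, from station import manip gives the robot as it stands.
- The arm moves only by the shell command python3 -m jog 'ROWS' [OPENING] [FORCE]. ROWS is JSON, a list that holds one entry, the list of rows, each a list of 4 numbers: the shift along the world's x, y, z in mm, then the turn about the world's z in degrees. A call has exactly 8 rows; each row shifts and turns the commanded pose from where the row before left it; what a row does not reach is not made up. A row lasts 1/8 s, in which the tool goes at most 62.5 mm and 10.7 degrees, less where a joint would pass 70% of its speed; a pose out of reach is approached as far as the arm can. A call is refused whole if a number of a shift passes 62.5 or a number of a turn 10.7, either way. A call with a gripper value outside its range is refused whole. OPENING is the opening in per cent of the stroke, from 0 (shut) to 100 (fully open), set as the call begins (- or left out, the last holds). The fingers move at their own pace and stop on an object; FORCE is the grip in N (left out, the last holds). Time passes only in rows, so rows that do not move let the fingers close, or fill a call up. It gives the time, the measured TCP pose, the force and the opening at its end, in the units of the state.
- manip.sense(): the state, without advancing time (a new reading comes with each control period).
- manip.snapshot(name): name is "scene" or "top" or "wrist"; returns the picture (420x560x3 uint8, red, green, blue); there is no depth.
- manip.camera_info(name): a dict with "fx", "fy", "cx", "cy" (pixels), "R" (3x3) and "t" (3): a world point X has camera coordinates R X + t. Camera axes: x right, y down, z forward; pixel columns grow to the right and rows downward; lengths in m; the calibration is good to about 2 mm. A picture is of the moment at which its call begins: read the wrist's pose just before it. camera_info takes no time and is no camera call; for the wrist camera it gives the pose at the moment of the call.
- manip.sign_off(): hands the job in, once; it reports no verdict.
The state is a dict: "t": time; "q": joint angles; "qd": joint speeds; "tau": joint torques, N m; "tcp_pos": TCP position; "tool_rot": TCP orientation; "force": force on the tool from outside, world axes, zero at the start; "ft_torque": the same for the moment, N m; "finger_gap": opening from 0.0 (shut) to 1.0 (fully open).
Only numpy, scipy, OpenCV 4.12 (cv2) and the standard library are available. Lean on these libraries where they do the work, as an engineer would, in place of code of your own. Each camera call takes 0.05 s, during which the arm holds its last target. There are 200 camera calls.

### The job

Nothing is to be picked up: press the tail of the holder's spring clip down with one fingertip so that its jaw stands open, and with the other fingertip push the round reference tile along the channel under the jaw until it is fully home against the end stop. Keep the clip held down until the tile is home, then let go so that the clip closes on the tile, and move clear. The tile stays flat in its channel throughout, and the things standing round the holder stay where they are.

Things in the scene. Friction and masses are not known exactly. Their poses are not given: they have to be found in the camera images.
- holder: Tile holder: grey-painted metal base plate 169 x 124 x 8 mm fixed to the desk, x = -125 to +44 and y = -85 to +39 mm from its origin, which lies on the desk under the centre of the seated tile. +x runs along the channel to the end stop (push direction), +y left of that, z up. The channel is open at -x; its two low guide rails have inner faces at y = +-31 mm, tops 14 mm above the desk.
- seat (a point): Point on the channel floor (8 mm above the desk) at the centre of the seated tile: holder (0, 0, 8) mm; axes as the holder.
- end_stop (a point): Top edge of the end stop's face, at holder (30.5, 0, 17) mm: a dark cross bar at the far end of the channel, which the tile is pushed against.
- hinge (a point): Point on the clip's hinge axis, at holder (-50, -42, 16) mm. The axis runs along holder x; the dark barrel, 10 mm thick, spans holder x = -118 to +18 mm; end ears at -121 and +21 mm are 22.5 mm high.
- tile: Reference tile: flat round disc, black rim, white face, 60 mm across, 12 mm thick, lying in the channel short of the jaw; origin at the centre of its underside, 8 mm above the desk on the channel floor. It slides along the channel with 1 mm of play to each side. Seated, its centre is over seat.
- clip (a joint): Angle of the sprung see-saw clip (rad): 0 closed, 0.34 wide open (hard stop), about 0.14 when resting on the seated tile. Pressing the tail down raises the jaw, which clears the tile's top from about 0.2 rad. The spring closes it when released. Wide open takes about 7 N pressed 20 mm from the hinge; about 3 N starts it moving.
- jaw (a point): Middle of the underside of the jaw, a dark nose 24 mm along holder x (-10 to +14 mm) and 12 mm along y (-14 to -2 mm), on an arm from the hinge (arm top 25 mm above the desk when closed). Closed, the underside is 16 mm above the desk, 4 mm under the tile's top, so it blocks the tile; it moves with the clip.
- clip_tail (a point): Centre of the top face of the tail: flat steel plate 98 mm long (holder x -119 to -21), 36 mm wide, on the -y side of the hinge. At rest it slopes up away from the hinge (0.34 rad), this point 20 mm high. Wide open it is level at holder (-70, -62) mm, 13 mm above the desk, 7 mm below the tile's top: a finger holding it can slide along it while one at equal height in the channel pushes the tile.
- weight: Bystander: brass knob weight, 22 mm across, 34 mm high; origin under its centre.
- vial: Bystander: small capped glass vial, 24 mm across, 53 mm high; origin under its centre.
- dish: Bystander: round filled sample dish, 66 mm across, 12 mm high, on the desk beside the holder; not the tile. Origin under its centre.
- tweezers: Bystander: steel tweezers 114 mm long, lying on the clip-tail side of the holder; origin under the centre.
- stapler: Bystander: stapler 135 x 34 x 40 mm; origin under its centre.
- pen: Bystander: pen 142 mm long, lying flat; origin under its centre.
Not all that is in view belongs to the job. Leave any orange look-alike of the tile alone.

How it is judged:
By the outcome, as a careful person would: the job done as asked, in the order asked, and still so for the second after the job is handed in, with the robot touching nothing.
It also fails if it takes over 38 s, if anything falls off the work surface, if the arm or the gripper's body presses on something with over 40 N, if the wrist force passes 120 N, or if a joint passes its speed limit or range.

## Working session

There is one attempt and no reset: what is moved stays moved. The work goes in short steps, Python scripts to look and compute and a shell command to move; the robot and the scene stay as the last step left them, time stands still between calls to the robot, and variables do not carry over. Pictures are saved under pics/ and viewed, about 8 in all and at most 12, crops included, and the job is handed in when it is done.

```bash
ls; mkdir -p pics; python3 - <<'E'
from station import manip
import cv2,numpy as np
s=manip.sense();print(s['t'],s['tcp_pos'],s['tool_rot'],s['finger_gap'])
for n in ['scene','top']:
    im=manip.snapshot(n);cv2.imwrite(f'pics/{n}0.png',im[:,:,::-1])
    c=manip.camera_info(n);print(n,c['fx'],c['cx'],c['cy'],np.round(-c['R'].T@c['t'],3),np.round(c['R'],3).tolist())
E
```

```text
pics
0.0 [0.15188726 0.60589386 0.40372046] [ 7.88449762e-01  6.15098173e-01 -9.73062644e-04  5.13248198e-04] 1.0013323320096232
scene 493.1389190886827 282.5195993297182 208.91615574951 [-0.079 -0.177  0.545] [[0.433, -0.901, 0.01], [-0.547, -0.272, -0.792], [0.716, 0.337, -0.611]]
top 384.20352975674484 272.01457789906914 216.52821149400768 [0.373 0.109 0.884] [[-0.002, -1.0, -0.015], [-0.985, 0.005, -0.173], [0.173, 0.015, -0.985]]
```

View pics/top0.png

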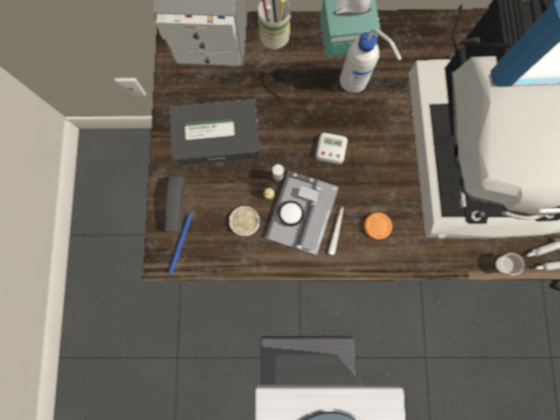

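View pics/scene0.png

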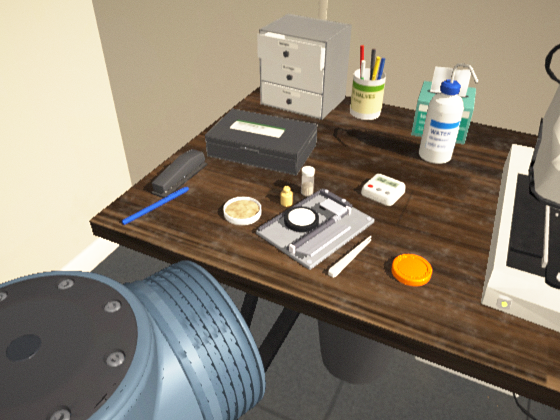

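Candidates for the tile in the top view: the white disc with black rim at (291,213), which is the tile; the beige dish at (244,221); and the orange look-alike at (378,226). I'll check the choice in an enlarged crop.

```bash
python3 - <<'E'
import cv2,numpy as np
a=cv2.imread('pics/top0.png')[160:260,225:350];b=cv2.imread('pics/scene0.png')[165:285,250:385]
a=cv2.resize(a,(500,400),interpolation=3);b=cv2.resize(b,(450,400),interpolation=3)[:, :300+0] if 0 else cv2.resize(b,(300,267),interpolation=3)
c=np.zeros((400,800,3),np.uint8);c[:,:500]=a;c[:267,500:]=b
cv2.imwrite('pics/crop0.png',c)
E
```

```text
(no output)
```

View pics/crop0.png

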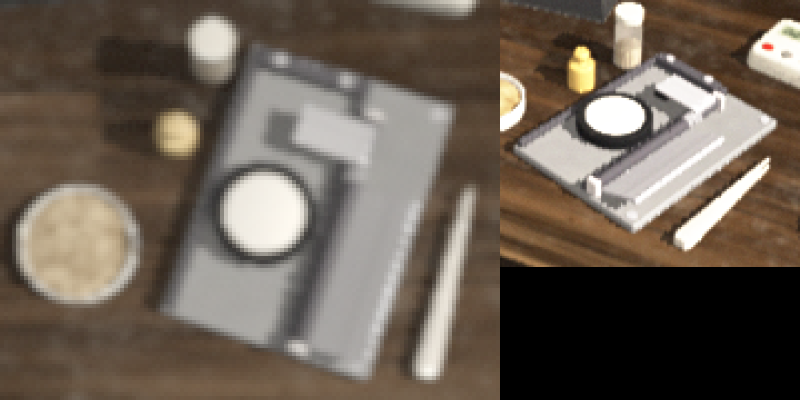

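Tile confirmed: white disc with black rim at top px (291,213), tail plate to its right in the image. Next I'll get the holder pose from the base-plate corners.

```bash
cat > h.py <<'E'
import numpy as np,cv2
from station import manip
def ray(c,px,z):
    R,t=np.array(c['R']),np.array(c['t']);o=-R.T@t
    d=R.T@np.array([(px[0]-c['cx'])/c['fx'],(px[1]-c['cy'])/c['fy'],1.]);return (o+d*(z-o[2])/d[2])[:2]
def proj(c,X):
    p=np.array(c['R'])@X+np.array(c['t']);return np.array([c['fx']*p[0]/p[2]+c['cx'],c['fy']*p[1]/p[2]+c['cy']])
def fit(H,W):  # holder xy -> world xy (rigid)
    H,W=np.array(H,float),np.array(W,float);h,w=H-H.mean(0),W-W.mean(0)
    a=np.arctan2((h[:,0]*w[:,1]-h[:,1]*w[:,0]).sum(),(h*w).sum())
    R=np.array([[np.cos(a),-np.sin(a)],[np.sin(a),np.cos(a)]]);o=W.mean(0)-R@H.mean(0)
    return a,R,o,np.linalg.norm(H@R.T+o-W,axis=1)
E
python3 - <<'E'
from h import *
c=manip.camera_info('top')
px=[(250,45),(453,105),(368,380),(160,310)]
W=[ray(c,(225+x/4,160+y/4),.008) for x,y in px]
a,R,o,e=fit(np.array([(44,39),(44,-85),(-125,-85),(-125,39)])/1e3,W)
print(np.degrees(a),o,e)
t=ray(c,(225+265/4,160+213/4),.02);print('tile',t,R.T@(t-o))
print('mid',R@[-.06,-.03]+o)
s=manip.sense();q=s['tool_rot']
from scipy.spatial.transform import Rotation as Ro
print(np.round(Ro.from_quat(q).as_matrix(),3))
c=manip.camera_info('wrist');print('wcam rel',-np.array(c['R']).T@c['t']-s['tcp_pos'],np.round(c['R'],3).tolist(),c['fx'])
E
```

```text
-18.39877909848527 [0.58307533 0.06139776] [0.00176249 0.00037591 0.00035188 0.00144202]
tile [0.53225089 0.07767747] [-0.05336478 -0.00059413]
mid [0.5166735  0.05186901]
[[ 0.243  0.97  -0.001]
 [ 0.97  -0.243 -0.002]
 [-0.002 -0.    -1.   ]]
wcam rel [-0.06450408  0.01654902 -0.03109634] [[0.244, 0.97, -0.001], [0.936, -0.236, 0.261], [0.253, -0.065, -0.965]] 292.5470896413291
```

```bash
python3 -m jog '[[[20,-34,-5,-0.5],[20,-34,-5,-0.5],[20,-34,-5,-0.5],[20,-34,-5,-0.5],[20,-34,-5,-0.5],[20,-34,-5,-0.5],[20,-34,-5,-0.5],[20,-34,-5,-0.5]]]' 60; python3 -m jog '[[[20,-34,-5,0],[20,-34,-5,0],[20,-34,-5,0],[20,-34,-5,0],[20,-34,-5,0],[20,-34,-5,0],[20,-34,-5,0],[0,0,0,0]]]'
python3 - <<'E'
from h import *
s=manip.sense();c=manip.camera_info('wrist');im=manip.snapshot('wrist');cv2.imwrite('pics/w1.png',im[:,:,::-1])
np.save('w1.npy',c,allow_pickle=True);print(s['t'],s['tcp_pos'],s['force'],s['finger_gap'])
from scipy.spatial.transform import Rotation as Ro
M=Ro.from_quat(s['tool_rot']).as_matrix();print(np.round(M,4))
E
```

```text
t: 1.1
tcp_pos: [0.3125, 0.333, 0.3644]
tool_rot: [0.809, 0.587, -0.0, 0.0]
force: [0.1, 0.6, -0.8]
finger_gap: 0.601
t: 2.1
tcp_pos: [0.4536, 0.0942, 0.3293]
tool_rot: [0.811, 0.586, 0.0, 0.0]
force: [-0.3, -0.1, -0.1]
finger_gap: 0.599
2.1 [0.45359642 0.09424312 0.32931088] [-0.31749526 -0.12620102 -0.05885346] 0.5994008844641806
[[ 3.142e-01  9.494e-01  8.000e-04]
 [ 9.494e-01 -3.142e-01 -3.000e-04]
 [-0.000e+00  8.000e-04 -1.000e+00]]
```

View pics/w1.png

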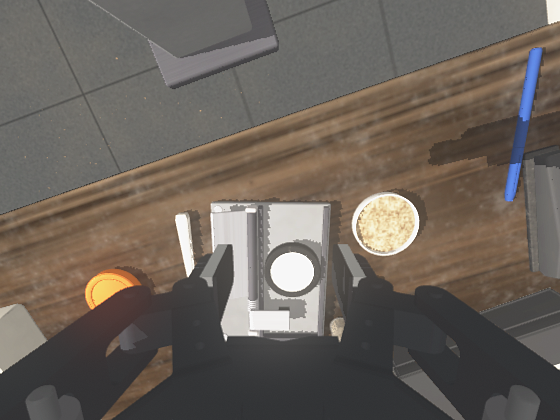

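Wrist view: the tile is at about (292,272), the plate's near corners at (212,205) and (330,204), the tail plate left of the barrel at x≈252, and the fingertips near (213,265) and (352,265).

```bash
python3 - <<'E'
from h import *
c=np.load('w1.npy',allow_pickle=True).item();im=cv2.imread('pics/w1.png')
g=im.min(2);m=(g>215).astype(np.uint8);n,l,st,ce=cv2.connectedComponentsWithStats(m)
k=l[272,292];print(st[k],ce[k]);tile=ray(c,ce[k],.02)
a=np.radians(-18.4)
W=[ray(c,p,.008) for p in [(212,205),(330,204)]];d=W[1]-W[0];print('W',W,'len',np.linalg.norm(d),'yaw',np.degrees(np.arctan2(-d[0],d[1])))
A,R,o,e=fit(np.array([(-125,-85),(-125,39)])/1e3,W);print(np.degrees(A),o,e)
print('tile',tile,'holder',R.T@(tile-o))
# finger tip midpoint (tool axis) 
s=manip.sense();print('axis in holder',R.T@(s['tcp_pos'][:2]-o))
for z in(.156,.163,.17):
  print(z,[ (ray(c,p,z)-s['tcp_pos'][:2])@np.array([[-.9494*-.331,-.3],[.9494,.3]])[:,0] for p in[(225,250),(340,250)]])
v=im[195:345,160:400];cv2.imwrite('pics/w1c.png',cv2.resize(v,(800,500),interpolation=2))
E
```

```text
[ 271  252   43   39 1324] [291.91616314 271.43731118]
W [array([0.44001897, 0.02354762]), array([0.47715508, 0.13862223])] len 0.1209183806696523 yaw -17.885580166522473
-17.885580166522473 [0.58460968 0.06458373] [0.00154081 0.00154081]
tile [0.53119552 0.07978618] holder [-0.05550168 -0.00193667]
axis in holder [-0.13526337 -0.01135065]
0.156 [np.float64(-0.030168958568093325), np.float64(0.030104319741911183)]
0.163 [np.float64(-0.02869577755604935), np.float64(0.02860908712426501)]
0.17 [np.float64(-0.027222596544005346), np.float64(0.02711385450661887)]
```

View pics/w1c.png

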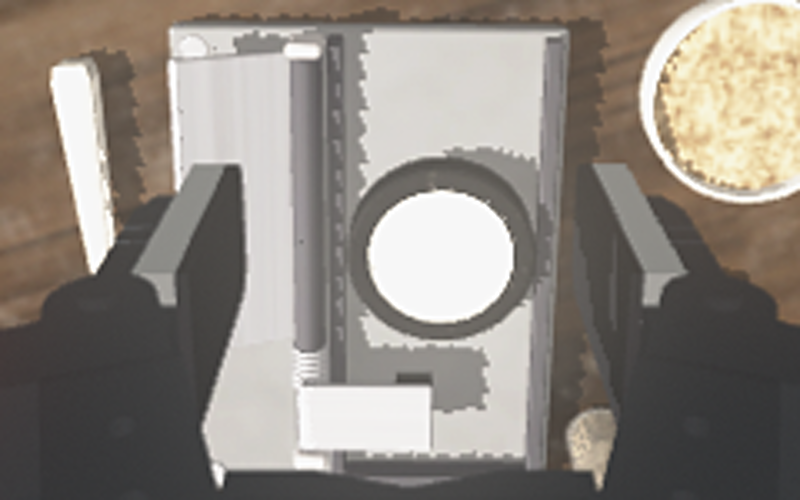

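```bash
python3 -m jog '[[[11,-15,0,0],[11.5,-15,0,0],[0,0,-30,0],[0,0,-30,0],[0,0,-30,0],[0,0,-25,0],[0,0,-11,0],[0,0,0,0]]]'
python3 - <<'E'
from h import *
s=manip.sense();c=manip.camera_info('wrist');im=manip.snapshot('wrist')[:,:,::-1];t=manip.snapshot('scene')[:,:,::-1]
np.save('w2.npy',c,allow_pickle=True);print(s['t'],s['tcp_pos'],s['force'])
v=np.zeros((540,800,3),np.uint8);v[:300,:400]=cv2.resize(im,(400,300));v[:,400:]=cv2.resize(t[130:310,240:375],(400,540),interpolation=2)
cv2.imwrite('pics/w2.png',im);cv2.imwrite('pics/v2.png',v)
E
```

```text
t: 3.15
tcp_pos: [0.4748, 0.066, 0.2033]
tool_rot: [0.809, 0.587, -0.0, -0.0]
force: [0.4, -0.3, -0.0]
finger_gap: 0.594
3.15 [0.47482235 0.06604897 0.20331183] [ 0.36196563 -0.26212407 -0.03499013]
```

View pics/w2.png

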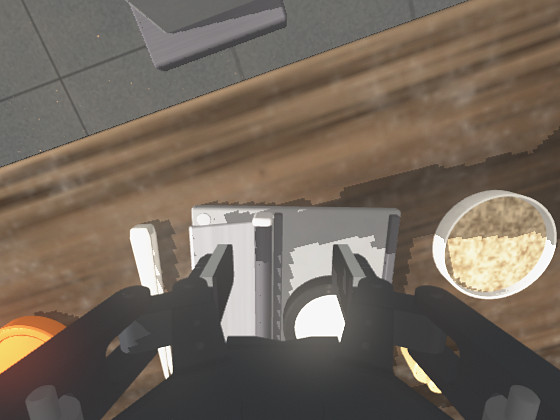

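View pics/v2.png

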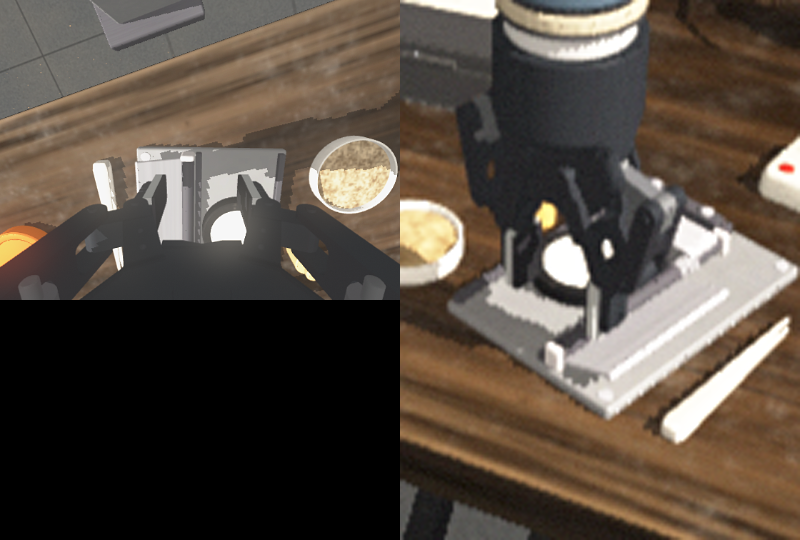

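The wrist view shows the left finger over the tail plate at (215,265). The right finger is in the channel behind the tile, at about (345,265), with roughly 9 mm clearance by calculation. Next I'll descend slowly, watching the force.

```bash
python3 -m jog '[[[0,0,-2,0],[0,0,-2,0],[0,0,-2,0],[0,0,-2,0],[0,0,-2,0],[0,0,-2,0],[0,0,0,0],[0,0,0,0]]]'; python3 -m jog '[[[0,0,-1,0],[0,0,-1,0],[0,0,-1,0],[0,0,-1,0],[0,0,0,0],[0,0,0,0],[0,0,0,0],[0,0,0,0]]]'
```

```text
t: 4.25
tcp_pos: [0.4746, 0.0662, 0.1917]
tool_rot: [0.809, 0.587, -0.0, -0.0]
force: [-0.8, 0.1, 0.2]
finger_gap: 0.601
t: 5.25
tcp_pos: [0.4746, 0.0662, 0.1878]
tool_rot: [0.809, 0.587, 0.0, 0.0]
force: [-1.0, -2.0, 4.0]
finger_gap: 0.595
```

```bash
python3 -m jog '[[[0,0,-1,0],[0,0,-1,0],[0,0,-1,0],[0,0,0,0],[0,0,0,0],[0,0,0,0],[0,0,0,0],[0,0,0,0]]]'; python3 -m jog '[[[0,0,-1,0],[0,0,-1,0],[0,0,0,0],[0,0,0,0],[0,0,0,0],[0,0,0,0],[0,0,0,0],[0,0,0,0]]]'
```

```text
t: 6.25
tcp_pos: [0.4745, 0.0661, 0.1848]
tool_rot: [0.809, 0.587, -0.0, 0.0]
force: [-0.7, -2.6, 6.2]
finger_gap: 0.602
t: 7.25
tcp_pos: [0.4746, 0.0662, 0.183]
tool_rot: [0.809, 0.587, 0.0, 0.0]
force: [-1.3, -1.9, 7.6]
finger_gap: 0.602
```

```bash
python3 -m jog '[[[0,0,-1,0],[0,0,-0.5,0],[0,0,0,0],[0,0,0,0],[0,0,0,0],[0,0,0,0],[0,0,0,0],[0,0,0,0]]]'
python3 - <<'E'
from h import *
s=manip.sense();print(s['t'],s['tcp_pos'],s['force'],s['ft_torque'])
im=manip.snapshot('wrist')[:,:,::-1];t=manip.snapshot('scene')[:,:,::-1]
v=np.zeros((540,800,3),np.uint8);v[:400,:400]=cv2.resize(im[200:340,180:420],(400,400),interpolation=2);v[:,400:]=cv2.resize(t[170:290,250:375],(400,540),interpolation=2)
cv2.imwrite('pics/v3.png',v)
E
```

```text
t: 8.25
tcp_pos: [0.4745, 0.0662, 0.1825]
tool_rot: [0.809, 0.587, 0.0, 0.0]
force: [-2.8, -1.6, 18.3]
finger_gap: 0.6
8.25 [0.47446205 0.06623577 0.18252905] [-2.75908732 -1.59492372 18.26510013] [-0.81288538  0.55589852 -0.05082153]
```

View pics/v3.png

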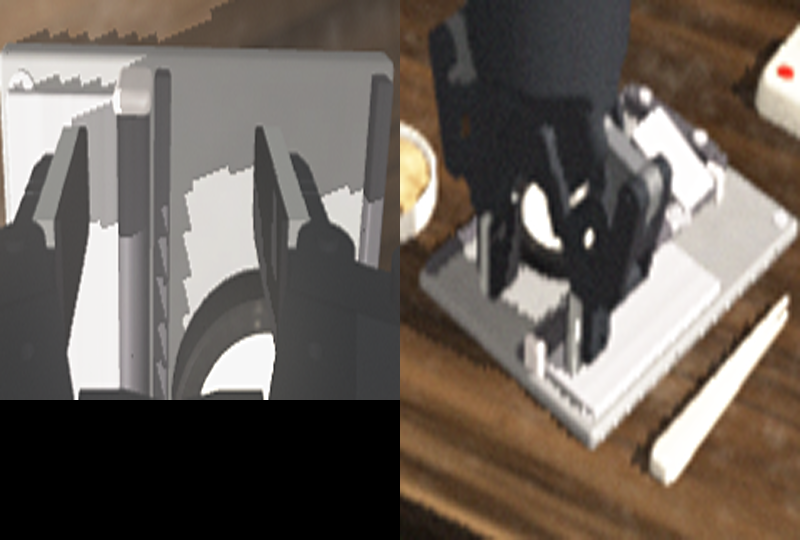

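Tail is level in both views and the jaw is raised in the scene view. The 18 N reading means the hard stop has been reached. I'll ease off slightly and push.

```bash
python3 -m jog '[[[0,0,0.4,0],[2,-0.65,0,0],[4,-1.3,0,0],[4,-1.3,0,0],[4,-1.3,0,0],[4,-1.3,0,0],[4,-1.3,0,0],[0,0,0,0]]]'; python3 -m jog '[[[4,-1.3,0,0],[4,-1.3,0,0],[4,-1.3,0,0],[4,-1.3,0,0],[4,-1.3,0,0],[0,0,0,0],[0,0,0,0],[0,0,0,0]]]'
```

```text
t: 9.35
tcp_pos: [0.4885, 0.0612, 0.1821]
tool_rot: [0.81, 0.586, -0.009, -0.009]
force: [-15.2, 7.0, 26.6]
finger_gap: 0.607
t: 10.35
tcp_pos: [0.5083, 0.0547, 0.1822]
tool_rot: [0.81, 0.586, -0.009, -0.009]
force: [-16.3, 5.9, 28.6]
finger_gap: 0.599
```

```bash
python3 -m jog '[[[0,0,0.5,0],[0,0,0,0],[2,-0.65,0,0],[2,-0.65,0,0],[2,-0.65,0,0],[2,-0.65,0,0],[0,0,0,0],[0,0,0,0]]]'
python3 - <<'E'
from h import *
im=manip.snapshot('top')[:,:,::-1];t=manip.snapshot('scene')[:,:,::-1]
v=np.zeros((540,800,3),np.uint8);v[:400,:400]=cv2.resize(im[150:270,240:360],(400,400),interpolation=2);v[:,400:]=cv2.resize(t[170:290,250:375],(400,540),interpolation=2)
cv2.imwrite('pics/v4.png',v)
E
```

```text
t: 11.35
tcp_pos: [0.5113, 0.0538, 0.182]
tool_rot: [0.81, 0.586, -0.015, -0.015]
force: [-24.5, 10.9, 33.0]
finger_gap: 0.599
```

View pics/v4.png

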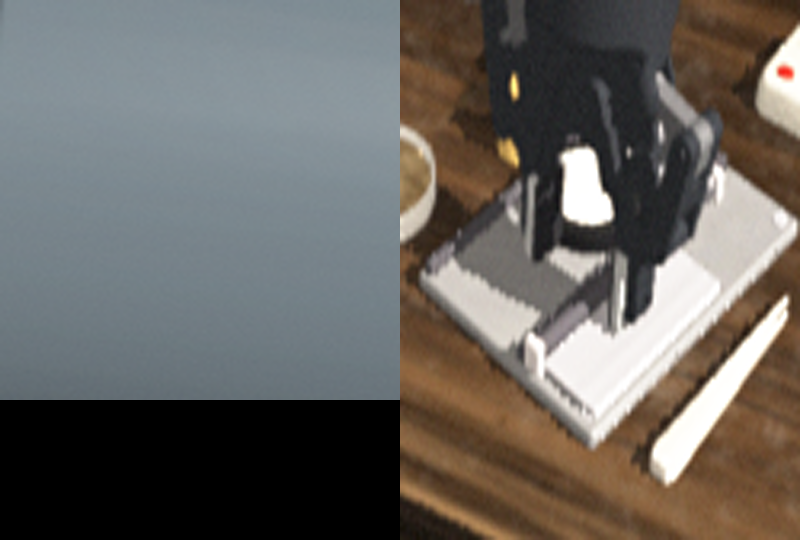

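The scene view shows the clip still held open and the tile sliding under the jaw, but the down force has grown, so the drag has too. I'll ease up while keeping the clip open.

```bash
python3 -m jog '[[[0,0,0.4,0],[0,0,0.4,0],[0,0,0.2,0],[0,0,0,0],[0,0,0,0],[0,0,0,0],[0,0,0,0],[0,0,0,0]]]'; python3 - <<'E'
from h import *
s=manip.sense();print(s['tcp_pos'],s['tool_rot'],s['force'],s['ft_torque'])
E
```

```text
t: 12.45
tcp_pos: [0.5199, 0.0513, 0.1829]
tool_rot: [0.81, 0.587, -0.005, -0.005]
force: [-8.3, 3.2, 12.3]
finger_gap: 0.596
[0.51991825 0.05128169 0.18285472] [ 0.80975674  0.58671858 -0.00512487 -0.00539138] [-8.27188118  3.16658852 12.34980312] [ 0.05790332  1.69492307 -0.26744589]
```

```bash
python3 -m jog '[[[2,-0.65,0.2,0],[2,-0.65,0,0],[2,-0.65,0,0],[2,-0.65,0,0],[0,0,0,0],[0,0,0,0],[0,0,0,0],[0,0,0,0]]]'; python3 - <<'E'
from h import *
s=manip.sense();print(s['tcp_pos'],s['tool_rot'],s['force'],s['ft_torque'])
E
```

```text
t: 13.45
tcp_pos: [0.528, 0.0487, 0.1829]
tool_rot: [0.81, 0.587, -0.005, -0.005]
force: [-8.7, 3.3, 12.2]
finger_gap: 0.597
[0.52804791 0.04871125 0.18291026] [ 0.80979277  0.58667008 -0.00500023 -0.00537504] [-8.72674313  3.29318454 12.17488154] [ 0.12539072  1.63647295 -0.23738919]
```

```bash
python3 -m jog '[[[1.5,-0.5,0,0],[1.5,-0.5,0,0],[1,-0.3,0,0],[1,-0.3,0,0],[0,0,0,0],[0,0,0,0],[0,0,0,0],[0,0,0,0]]]'; python3 -m jog '[[[1,-0.3,0,0],[1,-0.3,0,0],[1,-0.3,0,0],[0,0,0,0],[0,0,0,0],[0,0,0,0],[0,0,0,0],[0,0,0,0]]]'
```

```text
t: 14.45
tcp_pos: [0.5331, 0.0471, 0.1829]
tool_rot: [0.81, 0.587, -0.005, -0.005]
force: [-9.0, 2.5, 11.7]
finger_gap: 0.596
t: 15.45
tcp_pos: [0.5342, 0.0469, 0.1828]
tool_rot: [0.81, 0.587, -0.007, -0.008]
force: [-13.0, 4.8, 15.1]
finger_gap: 0.604
```

```bash
python3 -m jog '[[[1,-0.3,0.2,0],[1,-0.3,0,0],[1,-0.3,0.2,0],[0,0,0,0],[0,0,0,0],[0,0,0,0],[0,0,0,0],[0,0,0,0]]]'
python3 - <<'E'
from h import *
im=manip.snapshot('wrist')[:,:,::-1];t=manip.snapshot('scene')[:,:,::-1]
v=np.zeros((540,800,3),np.uint8);v[:400,:400]=cv2.resize(im[200:340,180:420],(400,400),interpolation=2);v[:,400:]=cv2.resize(t[170:290,250:375],(400,540),interpolation=2)
cv2.imwrite('pics/v5.png',v)
E
```

```text
t: 16.45
tcp_pos: [0.5394, 0.0453, 0.183]
tool_rot: [0.81, 0.587, -0.005, -0.005]
force: [-8.2, 2.3, 9.2]
finger_gap: 0.603
```

View pics/v5.png

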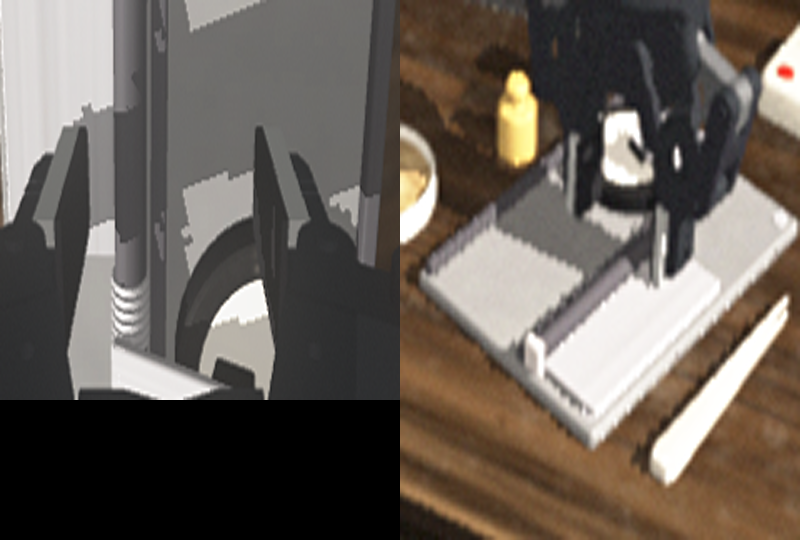

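```bash
python3 -m jog '[[[0.5,-0.15,0,0],[0.5,-0.15,0,0],[0.5,-0.15,0,0],[0.5,-0.15,0,0],[0,0,0,0],[0,0,0,0],[0,0,0,0],[0,0,0,0]]]'
python3 -m jog '[[[0.5,-0.15,0,0],[0.5,-0.15,0,0],[0.5,-0.15,0,0],[0.5,-0.15,0.2,0],[0,0,0,0],[0,0,0,0],[0,0,0,0],[0,0,0,0]]]'
```

```text
t: 17.55
tcp_pos: [0.5402, 0.0451, 0.183]
tool_rot: [0.81, 0.587, -0.006, -0.007]
force: [-11.1, 3.7, 11.9]
finger_gap: 0.601
t: 18.55
tcp_pos: [0.541, 0.0449, 0.1829]
tool_rot: [0.81, 0.587, -0.007, -0.008]
force: [-12.8, 5.5, 13.4]
finger_gap: 0.597
```

```bash
python3 -m jog '[[[0,0,0.2,0],[0,0,0.2,0],[0,0,0,0],[0,0,0,0],[0,0,0,0],[0,0,0,0],[0,0,0,0],[0,0,0,0]]]'
python3 -m jog '[[[1,-0.3,0,0],[1,-0.3,0,0],[1,-0.3,0.2,0],[0,0,0.2,0],[0,0,0,0],[0,0,0,0],[0,0,0,0],[0,0,0,0]]]'
```

```text
t: 19.55
tcp_pos: [0.5411, 0.0449, 0.183]
tool_rot: [0.81, 0.587, -0.007, -0.008]
force: [-12.9, 6.0, 10.0]
finger_gap: 0.606
t: 20.55
tcp_pos: [0.5422, 0.0446, 0.183]
tool_rot: [0.809, 0.587, -0.009, -0.01]
force: [-15.6, 6.9, 11.3]
finger_gap: 0.602
```

```bash
python3 -m jog '[[[1,-0.3,0.2,0],[1,-0.3,0.2,0],[1,-0.3,0.2,0],[1,-0.3,0,0],[0,0,0,0],[0,0,0,0],[0,0,0,0],[0,0,0,0]]]'
python3 - <<'E'
from h import *
from scipy.spatial.transform import Rotation as Ro
s=manip.sense();c=manip.camera_info('wrist');print(s['tcp_pos'],s['force'],s['tcp_pos']+.169*Ro.from_quat(s['tool_rot']).as_matrix()[:,2])
im=manip.snapshot('wrist')[:,:,::-1];cv2.imwrite('pics/w6.png',im);np.save('w6.npy',c,allow_pickle=True)
cv2.imwrite('pics/w6c.png',cv2.resize(im[200:340,220:420],(800,560),interpolation=2))
E
```

```text
t: 21.55
tcp_pos: [0.5438, 0.0442, 0.1831]
tool_rot: [0.809, 0.588, -0.012, -0.013]
force: [-19.7, 9.8, 13.7]
finger_gap: 0.602
[0.54381208 0.04419938 0.18306662] [-19.69490875   9.77524183  13.66570554] [0.53785623 0.04532477 0.01417535]
```

View pics/w6c.png

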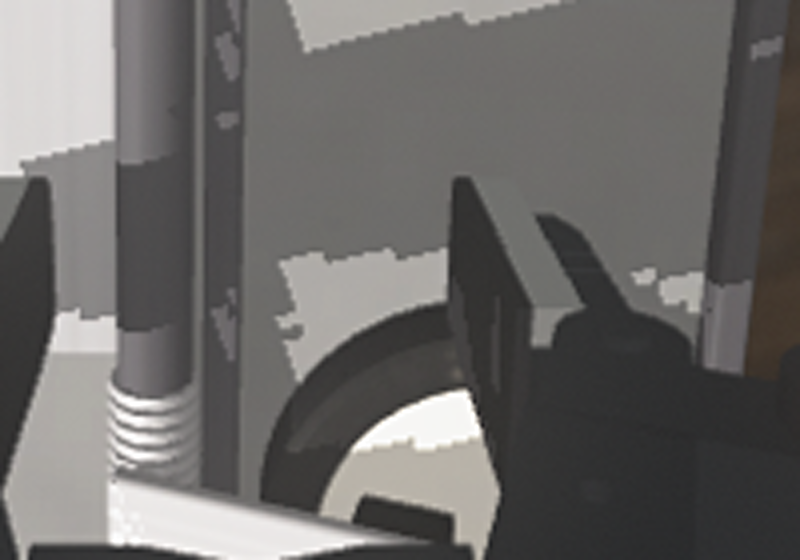

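The jaw is raised over the tile. The fingertip has stood still, under 1 mm of travel, while the push rose from 9 to 22 N, so the tile is home. I'll back the finger off the tile with the tail still held, then lift.

```bash
python3 -m jog '[[[-3,1,0,0],[-3,1,0,0],[-3,1,0,0],[-3,1,0,0],[-3,1,0,0],[-2,0.6,0,0],[0,0,0,0],[0,0,0,0]]]'
```

```text
t: 22.6
tcp_pos: [0.5376, 0.0461, 0.1854]
tool_rot: [0.809, 0.588, -0.0, 0.0]
force: [-0.8, -2.1, 5.5]
finger_gap: 0.597
```

```bash
python3 -m jog '[[[-2,0.7,0,0],[-2,0.7,0,0],[-2,0.7,0,0],[-1,0.3,0,0],[0,0,0,0],[0,0,0,0],[0,0,0,0],[0,0,0,0]]]'; python3 -m jog '[[[0,0,1,0],[0,0,2,0],[0,0,2,0],[0,0,3,0],[0,0,4,0],[0,0,8,0],[0,0,15,0],[0,0,25,0]]]'; python3 -m jog '[[[-5,2,25,0],[-10,3,25,0],[-15,5,20,0],[-20,7,15,0],[-15,5,10,0],[0,0,0,0],[0,0,0,0],[0,0,0,0]]]'
python3 - <<'E'
from h import *
s=manip.sense();c=manip.camera_info('wrist');print(s['t'],s['tcp_pos'],s['force'])
im=manip.snapshot('wrist')[:,:,::-1];t=manip.snapshot('scene')[:,:,::-1];cv2.imwrite('pics/w7.png',im);cv2.imwrite('pics/s7.png',t);np.save('w7.npy',c,allow_pickle=True)
v=np.zeros((560,800,3),np.uint8);v[:300,:400]=cv2.resize(im,(400,300));v[:,400:]=cv2.resize(t[170:290,250:375],(400,560),interpolation=2)
u=im[190:350,160:400];v[300:,:390]=cv2.resize(u,(390,260),interpolation=2)
cv2.imwrite('pics/v7.png',v)
E
```

```text
t: 23.6
tcp_pos: [0.5331, 0.0485, 0.1862]
tool_rot: [0.809, 0.587, 0.003, 0.003]
force: [3.0, -1.6, 5.3]
finger_gap: 0.603
t: 24.6
tcp_pos: [0.5303, 0.0486, 0.2461]
tool_rot: [0.809, 0.587, -0.0, -0.0]
force: [-0.1, -0.7, 0.8]
finger_gap: 0.6
t: 25.6
tcp_pos: [0.4662, 0.0704, 0.3399]
tool_rot: [0.81, 0.587, -0.0, -0.0]
force: [-0.1, -0.1, -0.5]
finger_gap: 0.597
25.6 [0.46619518 0.07039753 0.33985162] [-0.08898162 -0.10063099 -0.47018047]
```

View pics/v7.png

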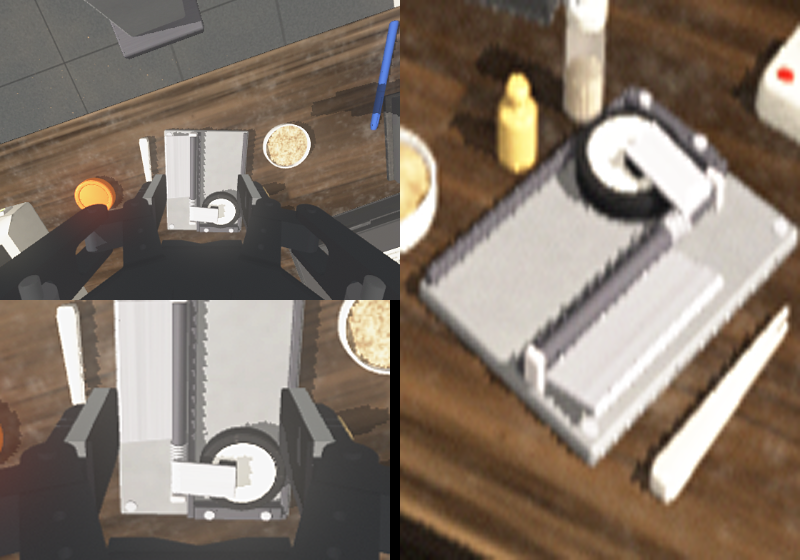

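The tile is against the end stop in both views, the jaw rests on it, and the bystanders look unmoved. Handing in.

```bash
python3 -c "
from station import manip
print(manip.sign_off(), manip.sense()['t'])"
```

```text
the job is handed in; nothing more can be done
the job is handed in; nothing more can be done
```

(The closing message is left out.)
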